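Change the cutting disc on the vegetable slicer

ROBOT

A 6-joint arm with a two-finger parallel gripper is mounted at the origin on the work surface. World frame = base frame: x ahead of the robot, y to its left, z up, the work surface at z = 0. Lengths are in m, angles in rad, forces in N, time in s.
With the tool pointing down it reaches from about 0.3 to 0.875 m from the base axis. Payload 6.4 kg.
Tool frame: the origin (TCP) lies at the centre of the arm's flange, where the gripper is bolted on; the fingertips stand 173 mm ahead of it and the grasp point (between the pads) lies 155 mm ahead of it; z points along the fingers, y is the direction in which the jaws open and shut (so a half turn about z gives the same grasp; the last joint's range is limited). The gripper opens to 85 mm and grips with 20 to 120 N. Pads are 22 mm wide; open, the fingers measure 114 mm over their backs; the gripper's body (76 mm by 85 mm) begins 54 mm behind the grasp point. The pads swing forward as they close: fully open they stand 13 mm farther back than shut.
Start: joints at [-1.486, 0.181, 1.607, -0, 1.354, -0.206], TCP at [0.165, -0.551, 0.405] pointing down, gripper open.
Joint ranges: [-2.99, 2.99], [-0.89, 2.07], [0.3, 2.58], [-1.14, 4.28], [0, 2.63], [-3.12, 3.12]. Speed limits (rad/s): [2.57, 2.57, 3.01, 3.14, 3.14, 3.14].

INTERFACE

Orientations are given as a unit quaternion [w, x, y, z].
In Python, from rig import manip gives the robot as it stands.
- The arm moves only by the shell command python3 -m inch 'ROWS' [OPENING] [FORCE]. ROWS is text: rows parted by semicolons, each of 4 numbers parted by spaces: the shift along the tool's x, y, z in cm, then the turn about the tool's z in degrees. A call has 1 to 8 rows; each row is the pose to reach, as a shift and turn from the pose commanded when the call began, along the tool's axes at that moment; what a row does not reach only later rows make up. A row lasts 1/8 s, in which the tool goes at most 62.5 mm and 10.7 degrees, less where a joint would pass 70% of its speed; a pose out of reach is approached as far as the arm can. A call with a gripper value outside its range is refused whole. OPENING is the finger opening in cm, from 0 to 8.54, set as the call begins (- or left out, the last holds). The fingers move at their own pace and stop on an object; FORCE is the grip in N (left out, the last holds). Time passes only in rows, so rows that repeat a pose let the fingers close. It gives the time, the measured TCP pose, the force and the opening at its end, in the units of the state.
- manip.observe(): the state, without advancing time (a new reading comes with each control period).
- manip.read_camera(name): name is "scene" or "top" or "wrist"; returns a dict with "frame" (480x640x3 uint8, red, green, blue), "K" (3x3 intrinsics, pixels), "k1" (the pictures are not rectified: a ray, as slopes to the right and down, at radius r is drawn at 1 + k1 r^2 times it, then the intrinsics apply), "rvec" (rotation vector, rad) and "tvec" (3), from world to camera coordinates, as OpenCV has them; the wrist camera has in their place "tool_from_camera" (4x4, takes a point from camera to tool coordinates, whose origin is the TCP and whose axes are the flange's). Camera axes: x right, y down, z forward; pixel columns grow to the right and rows downward; lengths in m; the calibration is good to about 2 mm. A picture is of the moment at which its call begins: read the wrist's pose just before it. There is no depth.
- manip.finish_job(): hands the job in, once; it reports no verdict.
Trained networks look in a picture, given as the dict that the camera call returned (one of the last four; its "shot" number tells which), for a name from the list of things; names that differ only in an ending like _2 or _b are one class to them, and where a whole thing is asked for, a point or a joint stands for the part that bears it (a point fixed in the world has none). Each returns a list of dicts, best first, with "p" (0 to 1); they miss things now and then, are a little off and sometimes report something else, mostly with a low value. They report only what shows in the picture. A call takes as long as a camera call. They do not tell look-alikes from the thing itself.
- manip.recognise(picture, query): "xyz" ([x, y, z] in m, in world coordinates, good to about 4 mm: the middle of the surface that is visible of it).
- manip.masks_of(picture, query): "pixels" (480x640 bool, what is visible of it).
The state is a dict: "time_s": time; "joint_positions": joint angles; "qd": joint speeds; "tau": joint torques, N m; "eef_pos": TCP position; "tcp_rot": TCP orientation; "contact_force": force on the tool from outside, world axes, zero at the start; "torque": the same for the moment, N m; "width": finger opening in m.
Only numpy, scipy, OpenCV 4.12 (cv2) and the standard library are available. Lean on these libraries where they do the work, as an engineer would, in place of code of your own. Each camera call takes 0.05 s, during which the arm holds its last target.

TASK

Change the cutting disc on the vegetable slicer: lift the used disc with the red hub off the machine and leave it in the wire wash basket, then take the clean disc with the blue hub from the tray and slide it about over the machine's drive pin until it drops on. Press the clean disc down against the spring seat as far as it goes and finish while still holding it pressed down, so that a colleague can lock it from below. Do not disturb the orange cup, the jar or the steel bowl.

Things in the scene. Friction and masses are not known exactly. Their poses are not given: they have to be found in the camera images.
- machine: White slicer drive unit, 180 x 180 mm, flat top 79 mm above the counter, fixed; switches on its -x face. Origin: centre of its underside on the counter; z up. It stands at a different place and yaw each time. The black drive pin stands upright at the centre of its top, with the round aluminium seat around it.
- pin_tip (a point): Centre of the top of the fixed black drive pin, 104 mm above the counter. The pin is 14 mm in diameter with a 2 mm chamfer at its top and stands 14 mm above the seat when the seat is up. At the start it is hidden inside the used disc.
- seat_top (a point): Centre of the top face of the round aluminium spring seat (90 mm diameter) that surrounds the pin; 90 mm above the counter when up. It moves down with the seat.
- seat (a joint): Downward travel of the spring seat in m: 0 up, 0.008 fully down on its stop. It stays up under a disc's own weight; beyond that it takes about 4 N of push on a disc to start it moving and about 9 N (up to about 10 N) to bring it fully down. It springs back when let go.
- used_disc: Used disc: dark steel plate 110 mm across, 6 mm thick, with an upright round red hub at its centre (40 mm across, from 6 to 50 mm above the underside). A blind socket in the middle of the underside, 17 mm across and 24 mm deep, fits over the pin. About 0.25 kg. Origin: centre of the underside; z up the hub. It starts on the seat, over the pin, and lifts straight off.
- clean_disc: Clean disc, same shape and size as the used one (plate 110 x 6 mm, hub 40 mm across up to 50 mm, blind socket 17 mm across and 24 mm deep in the middle of the underside, about 0.25 kg) but bright steel with a blue hub. Origin: centre of the underside; z up the hub. It starts flat on the tray, hub up.
- basket: Wire wash basket, fixed, open on top, outer 200 mm (its x) by 220 mm (its y), 70 mm high, wires about 5 mm, floor 5 mm thick. Origin: centre of the underside. It is on the left or on the right of the machine.
- tray: Shallow steel tray, fixed, 180 mm (its x) by 200 mm (its y), floor 4 mm thick, rim 12 mm high. Origin: centre of the underside. It is on the other side of the machine from the basket.
- cup: Orange drinking cup, 72 mm across, 85 mm high; bystander. Origin: centre of the underside.
- jar: Glass jar with a red cap, 56 mm across, 90 mm high; bystander. Origin: centre of the underside.
- bowl: Steel bowl, 110 mm across, 45 mm high; bystander. Origin: centre of the underside.
Not all that is in view belongs to the job. Leave any green or pink look-alike of the used_disc alone.

How it is judged:
On the way, in this order (a step that is already met when the one before it is completed fails the run):
1. the used disc lies in the wash basket, let go (x of used_disc in the frame of basket between -0.1 and 0.1 m and y of used_disc in the frame of basket between -0.11 and 0.11 m and z of used_disc in the frame of basket below 0.06 m and contact force between the fingers and used_disc below 0.1 N), for 0.2 s.
2. the clean disc has dropped over the drive pin (horizontal distance between clean_disc and pin_tip below 0.0035 m and z of clean_disc in the frame of pin_tip below -0.011 m and angle between clean_disc's own z axis and vertical below 0.08 rad), for 0.1 s.
At the end, for the whole second after the job is handed in: Used disc let go inside the basket, underside less than 60 mm above the counter. Clean disc over the pin (centre within 3.5 mm of its axis, tilt under 0.08 rad), at rest, fingers on it with over 2 N, the seat held at least 5.5 of its 8 mm down (all of step 1 and all of step 2 and value of joint seat above 0.0055 m and contact force between the fingers and clean_disc above 2 N and linear speed of clean_disc below 0.02 m/s); the arm keeps its last pose, push and grip.
It fails at once if the cup is shifted more than 30 mm or knocked over (distance of cup from where it was at the start of the episode above 0.03 m or angle between cup's own z axis and vertical above 0.5 rad).
It fails at once if the jar is shifted more than 30 mm or knocked over (distance of jar from where it was at the start of the episode above 0.03 m or angle between jar's own z axis and vertical above 0.5 rad).
It fails at once if the bowl is shifted more than 30 mm or knocked over (distance of bowl from where it was at the start of the episode above 0.03 m or angle between bowl's own z axis and vertical above 0.5 rad).
It also fails if it takes over 64 s, if anything falls off the work surface, if the arm or the gripper's body presses on something with over 40 N, if the wrist force passes 120 N, or if a joint passes its speed limit or range.

## Working session

There is one attempt and no reset: what is moved stays moved. The work goes in short steps, Python scripts to look and compute and a shell command to move; the robot and the scene stay as the last step left them, time stands still between calls to the robot, and variables do not carry over. Pictures are saved under pics/ and viewed, and the job is handed in when it is done.

```bash
ls; mkdir -p pics
python3 - <<'E'
from rig import manip
import cv2
s=manip.observe(); print(s)
for n in ["scene","top"]:
    p=manip.read_camera(n); cv2.imwrite(f"pics/{n}0.png",p["frame"][:,:,::-1])
    print(n,p["K"].tolist() if hasattr(p["K"],"tolist") else p["K"],p["k1"],p["rvec"],p["tvec"])
    for q in ["machine","used_disc","clean_disc","basket","tray","cup","jar","bowl"]:
        for r in manip.recognise(p,q)[:3]: print(q,[round(float(v),3) for v in r["xyz"]],round(r["p"],2))
E
```

```text
pics
{'time_s': 0.0, 'joint_positions': array([-1.48630304e+00,  1.81535089e-01,  1.60800885e+00,  3.36034897e-05,
        1.35376249e+00, -2.06293357e-01]), 'qd': array([ 1.18721349e-03,  8.63815787e-04, -1.63727717e-03,  2.74979974e-04,
        3.33649287e-04, -7.25323530e-05]), 'tau': array([ 7.98486999e-04, -4.44872475e+01, -3.51335156e+01, -3.03214092e-04,
        8.85652931e-03, -4.57276329e-06]), 'eef_pos': array([ 0.16485954, -0.55059973,  0.40378682]), 'tcp_rot': array([-8.54304799e-04,  9.89449160e-01,  1.44877964e-01,  6.85265541e-05]), 'contact_force': array([-0.61147542,  1.13255057, -0.38030121]), 'torque': array([-0.00895102,  0.00297298, -0.05919363]), 'width': 0.08531138018446718}
scene [[592.9315191676437, 0.0, 318.8906970950081], [0.0, 592.9315191676437, 239.82158411255233], [0.0, 0.0, 1.0]] -0.19218522205008523 [ 2.12792849  1.55297518 -0.47844253] [-0.16859029 -0.35503986  1.50025066]
machine [0.538, -0.035, 0.075] 0.89
used_disc [0.5, -0.032, 0.096] 0.94
used_disc [0.343, -0.342, 0.003] 0.85
used_disc [0.328, -0.199, 0.005] 0.84
clean_disc [0.548, -0.316, 0.012]
[... 211 characters left out ...]
.283, 0.022] 0.77
bowl [0.771, -0.101, 0.088] 0.67
bowl [0.535, -0.036, 0.08] 0.64
top [[461.5164730771066, 0.0, 328.3815000927217], [0.0, 461.5164730771066, 233.6539894227276], [0.0, 0.0, 1.0]] -0.09425576591416285 [ 2.13318787 -2.17995295  0.13214921] [0.02263822 0.53153575 1.04570633]
machine [0.478, -0.025, 0.083] 0.63
used_disc [0.333, -0.337, 0.006] 0.9
used_disc [0.312, -0.193, 0.004] 0.89
used_disc [0.698, 0.212, 0.002] 0.67
clean_disc [0.542, -0.318, 0.011] 0.95
basket [0.491, 0.341, 0.001] 0.82
tray [0.529, -0.308, 0.005] 0.84
cup [0.782, 0.065, 0.051] 0.82
cup [0.479, -0.021, 0.079] 0.31
jar [0.745, -0.1, 0.084] 0.59
bowl [0.285, 0.285, 0.017] 0.77
bowl [0.747, -0.099, 0.084] 0.37
```

View pics/scene0.png

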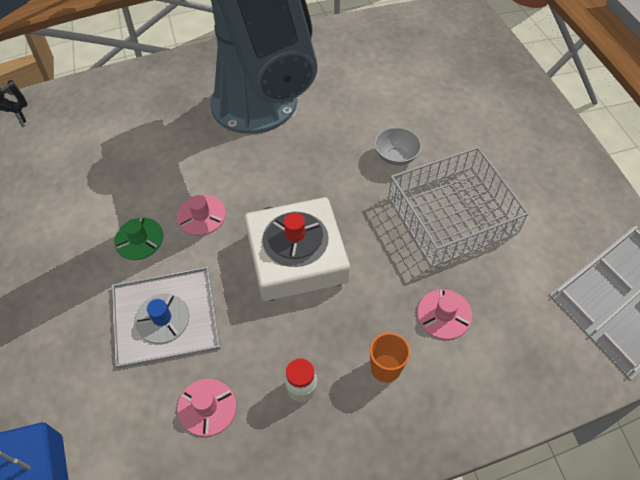

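View pics/top0.png

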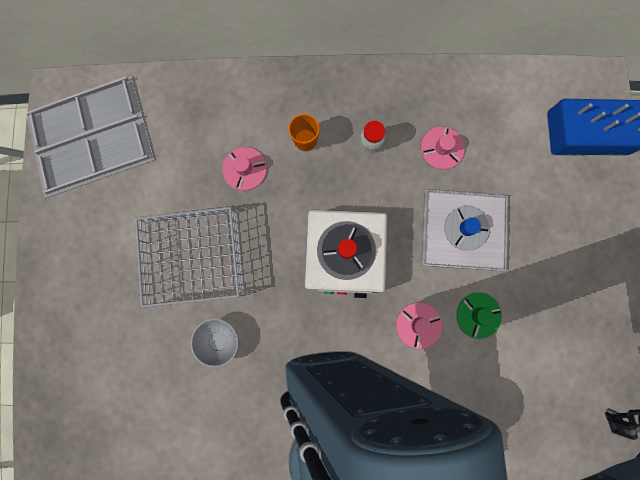

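```bash
cat > h.py <<'E'
from rig import manip
import cv2, numpy as np
from scipy.optimize import minimize
from scipy.spatial.transform import Rotation as R
def Rt(q): return R.from_quat([q[1],q[2],q[3],q[0]]).as_matrix()
def pose(): 
    s=manip.observe(); return s, Rt(s["tcp_rot"]), np.array(s["eef_pos"])
def cam(n):
    s,Rm,t=pose(); p=manip.read_camera(n)
    if n=="wrist":
        T=np.eye(4);T[:3,:3]=Rm;T[:3,3]=t
        W=np.linalg.inv(T@np.array(p["tool_from_camera"])); p["_R"],p["_t"]=W[:3,:3],W[:3,3]
    else:
        p["_R"]=cv2.Rodrigues(np.array(p["rvec"]))[0]; p["_t"]=np.array(p["tvec"]).ravel()
    return p
def proj(p,X):
    X=np.atleast_2d(X).astype(float)
    return cv2.projectPoints(X,cv2.Rodrigues(p["_R"])[0],p["_t"],np.array(p["K"]),np.array([p["k1"],0,0,0.]))[0][:,0]
def back(p,uv,z):
    n=cv2.undistortPoints(np.array(uv,float).reshape(-1,1,2),np.array(p["K"]),np.array([p["k1"],0,0,0.]))[:,0]
    d=np.c_[n,np.ones(len(n))]@p["_R"]; c=-p["_R"].T@p["_t"]
    return c+d*((z-c[2])/d[:,2])[:,None]
def colour(p,c):
    h=cv2.cvtColor(p["frame"],cv2.COLOR_RGB2HSV).astype(int); H,S,V=h[...,0],h[...,1],h[...,2]
    if c=="red": return ((H<6)|(H>174))&(S>170)&(V>60)
    return (H>100)&(H<125)&(S>120)&(V>50)
def hub(p,c,guess,z0,z1,rad=60):
    m=colour(p,c).astype(np.uint8); g=proj(p,[[guess[0],guess[1],z1]])[0]
    n,l,st,ce=cv2.connectedComponentsWithStats(m)
    best=min((i for i in range(1,n) if st[i,4]>80),key=lambda i:np.hypot(*(ce[i]-g)))
    obs=(l==best); 
    a=np.linspace(0,2*np.pi,40)
    def sil(xy):
        P=np.vstack([np.c_[xy[0]+.02*np.cos(a),xy[1]+.02*np.sin(a),0*a+z] for z in (z0,z1)])
        M=np.zeros((480,640),np.uint8); cv2.fillConvexPoly(M,cv2.convexHull(np.round(proj(p,P)*16).astype(np.int32)),1,shift=4); return M
    def f(xy):
        M=sil(xy)>0; return 1-(M&obs).sum()/(M|obs).sum()
    r=minimize(f,guess,method="Nelder-Mead",options=dict(initial_simplex=np.array([guess,[guess[0]+.01,guess[1]],[guess[0],guess[1]+.01]]),xatol=1e-4))
    return r.x,1-r.fun
def show(p,name,crop=None):
    f=p["frame"][:,:,::-1]
    if crop: x0,y0,x1,y1,k=crop; f=cv2.resize(f[y0:y1,x0:x1],None,fx=k,fy=k)
    cv2.imwrite("pics/"+name,f)
def rel(target):
    s,Rm,t=pose(); return np.round(Rm.T@(np.array(target)-t)*100,2)
E
python3 - <<'E'
from h import *
for n in ["scene","top"]:
    p=cam(n)
    print(n,hub(p,"red",[.49,-.028],.096,.14),hub(p,"blue",[.545,-.317],.01,.054))
    m=manip.masks_of(p,"basket")[0]["pixels"]; ys,xs=np.nonzero(m)
    b=cv2.minAreaRect(np.c_[xs,ys].astype(np.float32)); print(b)
p=cam("top"); print(back(p,[[137,217],[233,207],[241,297],[142,306]],.07))
p=cam("scene"); print(back(p,[[390,179],[477,149],[527,212],[436,254]],.07))
show(p,"s1.png",(360,130,560,290,4))
E
```

```text
scene (array([ 0.48711668, -0.0268364 ]), np.float64(0.825938566552901)) (array([ 0.5411433 , -0.32256679]), np.float64(0.813953488372093))
((457.82757568359375, 202.06893920898438), (99.53269958496094, 121.0733642578125), 68.1985855102539)
top (array([ 0.48868408, -0.02630444]), np.float64(0.875)) (array([ 0.54091797, -0.32486133]), np.float64(0.8497109826589595))
((188.39630126953125, 256.22149658203125), (91.55848693847656, 105.49420928955078), 84.50768280029297)
[[0.57569016 0.45200872 0.07      ]
 [0.59339975 0.22761481 0.07      ]
 [0.38915535 0.20908767 0.07      ]
 [0.37201154 0.43512001 0.07      ]]
[[0.40026034 0.21042152 0.07      ]
 [0.37808848 0.43142506 0.07      ]
 [0.57012217 0.45507081 0.07      ]
 [0.60521888 0.2275022  0.07      ]]
```

View pics/s1.png

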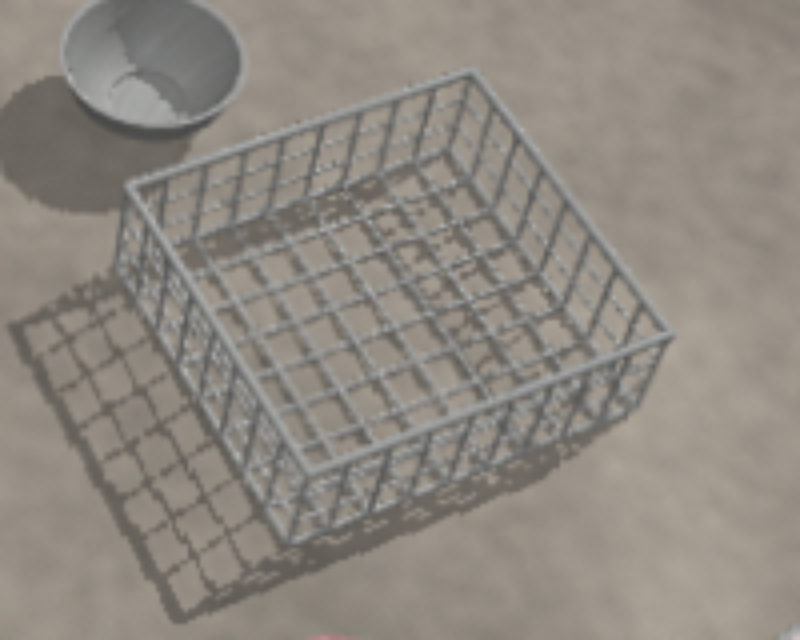

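The basket rim shows clearly, with corners at about (392,177), (478,148), (527,213) and (437,246), which puts its centre near (0.485, 0.331). The red hub is at about (0.488, -0.0265).

Run:
```python
from h import *
print(rel([.488,-.0265,.38]), pose()[1].round(3).tolist())
```

```text
[ 45.99 -40.97   2.47] [[0.958, 0.287, -0.0], [0.287, -0.958, -0.0], [-0.0, 0.0, -1.0]]
```

```bash
python3 -m inch '4.6 -4.1 0 4; 9.2 -8.2 0 8; 13.8 -12.3 0 12; 18.4 -16.4 0 16.7; 23 -20.5 0 16.7; 27.6 -24.6 0 16.7; 32 -28.5 0 16.7; 36 -32 0 16.7' 8.5 40
python3 -m inch
python3 - <<'E'
from h import *
print(rel([.488,-.0265,.38]), pose()[1].round(3).tolist())
E
```

```text
time_s: 2.2
eef_pos: [0.4187, -0.1391, 0.4051]
tcp_rot: [0.0, 1.0, -0.0, 0.001]
contact_force: [1.1, -0.8, -0.4]
width: 0.0849
[  6.92 -11.27   2.51] [[1.0, -0.0, 0.001], [-0.0, -1.0, -0.001], [0.001, 0.001, -1.0]]invalid input
```

```bash
python3 -m inch '2.5 -4 1 0; 5 -8 2 0; 6.9 -11.3 2.5 0; 6.9 -11.3 2.5 0; 6.9 -11.3 2.5 0'
python3 - <<'E'
from h import *
p=cam("wrist"); show(p,"w1.png"); print(p["tool_from_camera"])
print(hub(p,"red",[.488,-.0265],.096,.14))
print(rel([.488,-.0265,.273]))
E
```

```text
time_s: 2.82
eef_pos: [0.487, -0.0283, 0.3797]
tcp_rot: [0.0, 1.0, -0.0, -0.0]
contact_force: [-0.2, 0.3, 1.4]
width: 0.085
[[-8.42818649e-04 -9.62617959e-01 -2.70861505e-01  6.84525112e-02]
 [ 9.99999632e-01 -8.55035902e-04 -7.28985999e-05 -5.20524004e-04]
 [-1.61422810e-04 -2.70861467e-01  9.62618325e-01  3.12025890e-02]
 [ 0.00000000e+00  0.00000000e+00  0.00000000e+00  1.00000000e+00]]
(array([ 0.48832093, -0.02704405]), np.float64(0.9210333455478197))
[ 0.11 -0.22 10.68]
```

View pics/w1.png

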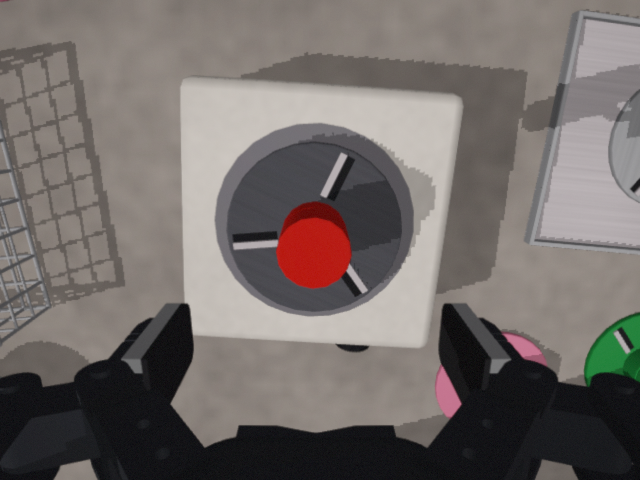

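The wrist view confirms it: hub top at (314,250), between the fingers, position (0.488, -0.027). Descending.

```bash
python3 -m inch '0.1 -0.1 3 0; 0.1 -0.1 6 0; 0.1 -0.1 8.5 0; 0.1 -0.1 10.3 0; 0.1 -0.1 10.3 0; 0.1 -0.1 10.3 0'
python3 -m inch '0 0 0 0; 0 0 0 0;0 0 0 0;0 0 0 0;0 0 0 0;0 0 0 0' 2 40
```

```text
time_s: 3.62
eef_pos: [0.4884, -0.0279, 0.2777]
tcp_rot: [0.0, 1.0, -0.001, 0.001]
contact_force: [0.2, 0.7, 0.5]
width: 0.0846
time_s: 4.38
eef_pos: [0.4883, -0.0272, 0.277]
tcp_rot: [0.0, 1.0, -0.0, 0.0]
contact_force: [0.5, 0.2, 5.5]
width: 0.0393
```

Gripped (width 39 mm). Lifting, and checking with a picture.

```bash
python3 -m inch '0 0 -1 0; 0 0 -2 0;0 0 -4 0;0 0 -7 0;0 0 -10 0;0 0 -10 0;0 0 -10 0'
python3 - <<'E'
from h import *
p=cam("wrist"); show(p,"w2.png"); 
print(rel([.485,.331,.38]),rel([.485,.331,.192]))
E
```

```text
time_s: 5.25
eef_pos: [0.4876, -0.027, 0.3757]
tcp_rot: [-0.0, 1.0, -0.0, -0.001]
contact_force: [-0.1, -0.2, -1.9]
width: 0.0393
[ -0.28 -35.8   -0.45] [ -0.23 -35.78  18.35]
```

View pics/w2.png

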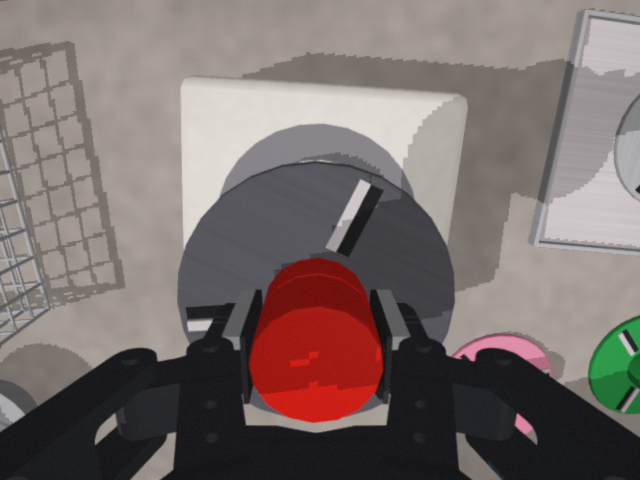

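The disc is held level and the seat shows below it. Carrying it to the basket.

```bash
python3 -m inch '0 -3 0 0; 0 -8 0 0; 0 -13.5 0 0; 0 -19 0 0; -0.1 -25 0 0; -0.2 -30.5 0 0; -0.2 -34.5 0 0; -0.2 -35.8 0 0'
python3 -m inch '0 0 0 0; 0 0 4 0; 0 0 8 0; 0 0 12 0; 0 0 15 0; 0 0 17 0; 0 0 18 0; 0 0 18 0'
```

```text
time_s: 6.3
eef_pos: [0.4854, 0.3328, 0.3747]
tcp_rot: [0.0, 1.0, 0.001, -0.002]
contact_force: [0.4, 0.0, -2.4]
width: 0.0388
time_s: 7.3
eef_pos: [0.4865, 0.3305, 0.1966]
tcp_rot: [0.0, 1.0, -0.001, -0.0]
contact_force: [0.5, 0.2, -2.0]
width: 0.0389
```

```bash
python3 -m inch '0 0 0.4 0; 0 0 0.4 0'
python3 -m inch '0 0 0 0; 0 0 0 0;0 0 0 0; 0 0 0 0;0 0 0 0' 8.5
python3 -m inch '0 0 -4 0; 0 0 -9 0; 0 0 -14 0; 0 0 -19 0; 0 0 -19 0'
python3 - <<'E'
from h import *
p=cam("wrist"); show(p,"w3.png"); print(hub(p,"red",[.485,.331],.011,.055))
print(rel([.541,-.3237,.30]))
E
```

```text
time_s: 7.55
eef_pos: [0.4866, 0.3311, 0.1933]
tcp_rot: [-0.0, 1.0, -0.0, 0.001]
contact_force: [-0.6, -0.2, -1.5]
width: 0.0395
time_s: 8.18
eef_pos: [0.4863, 0.3309, 0.1927]
tcp_rot: [0.0, 1.0, -0.0, 0.0]
contact_force: [0.0, -0.2, 0.8]
width: 0.0847
time_s: 8.8
eef_pos: [0.4875, 0.3315, 0.3882]
tcp_rot: [-0.002, 1.0, -0.0, 0.005]
contact_force: [-0.1, 1.1, 0.6]
width: 0.085
(array([0.48612228, 0.33212396]), np.float64(0.9120267260579065))
[ 5.42 65.49  8.41]
```

View pics/w3.png

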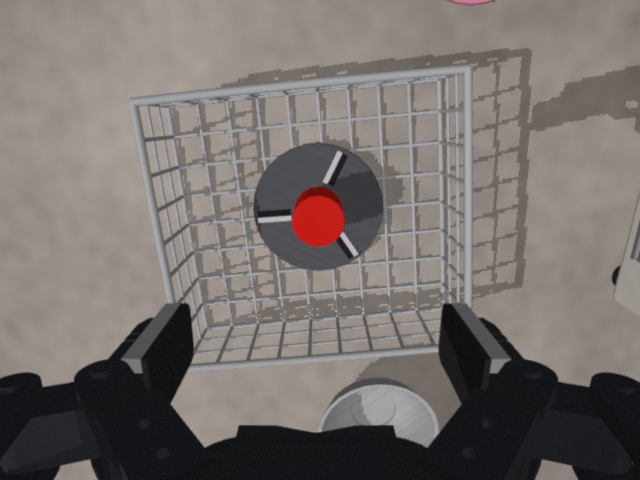

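The used disc lies flat in the middle of the basket, around pixel (318,205). On the way to the tray I'll stop above the machine and measure the pin.

```bash
python3 -m inch '0 4 0 0; 0 9 0 0; 0 14.5 0 0; 0 20 0 0; 0 26 0 0; 0 32 0 0; 0 35.8 0 0; 0 35.8 0 0'
python3 -m inch '0 0 0 0; 0 0 0 0'
python3 - <<'E'
from h import *
p=cam("wrist"); show(p,"w4.png",(160,60,480,300,2.5)); 
for q in [(.4883,-.0272,.104),(.4883,-.0272,.09)]: print(proj(p,[q]))
print(rel([.541,-.3237,.30]))
E
```

```text
time_s: 9.85
eef_pos: [0.4856, -0.0294, 0.381]
tcp_rot: [-0.0, 1.0, -0.003, -0.001]
contact_force: [0.1, 0.2, -0.5]
width: 0.0848
time_s: 10.1
eef_pos: [0.4859, -0.026, 0.3821]
tcp_rot: [-0.0, 1.0, 0.0, -0.001]
contact_force: [-0.1, 0.3, 0.2]
width: 0.0848
[[318.76750586 230.79343364]]
[[318.61898544 225.12544674]]
[ 5.47 29.78  8.21]
```

View pics/w4.png

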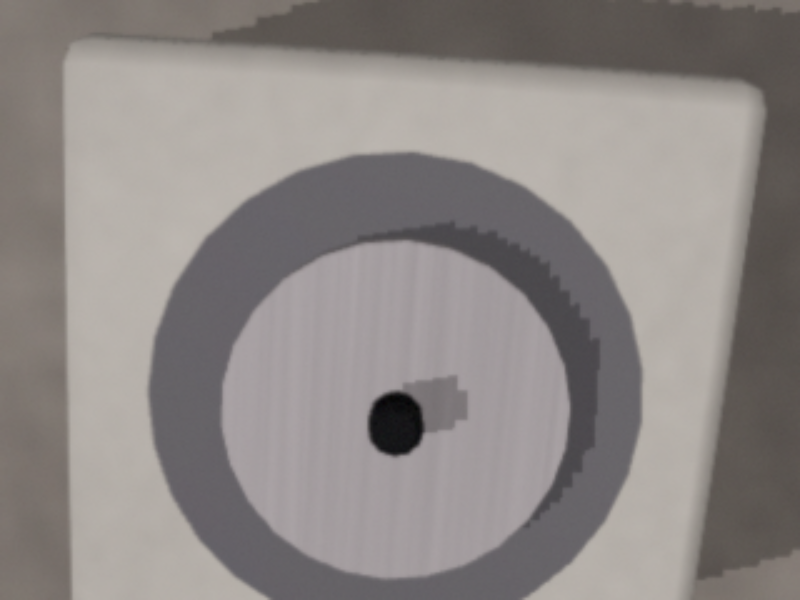

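The bare pin shows at crop pixel (396,423), i.e. about (318,229) in the picture, centred on the seat. I'll fit it numerically.

Run:
```python
from h import *
def fitpin(p):
    g=cv2.cvtColor(p["frame"],cv2.COLOR_RGB2GRAY); c=proj(p,[[.488,-.027,.1]])[0].astype(int)
    m=np.zeros_like(g); y0,x0=c[1]-25,c[0]-25; m[y0:y0+50,x0:x0+50]=g[y0:y0+50,x0:x0+50]<60
    n,l,st,ce=cv2.connectedComponentsWithStats(m); b=1+np.argmax(st[1:,4]); ob=ce[b]
    a=np.linspace(0,2*np.pi,40)
    P0=np.vstack([np.c_[.007*np.cos(a),.007*np.sin(a),0*a+.09],np.c_[.007*np.cos(a),.007*np.sin(a),0*a+.102],np.c_[.005*np.cos(a),.005*np.sin(a),0*a+.104]])
    xy=np.array([.488,-.027])
    def cen(xy):
        M=cv2.moments(cv2.convexHull(proj(p,P0+[*xy,0]).astype(np.float32))); return np.array([M["m10"],M["m01"]])/M["m00"],M["m00"]
    for _ in range(5):
        c0,A=cen(xy); J=np.c_[(cen(xy+[.001,0])[0]-c0)/.001,(cen(xy+[0,.001])[0]-c0)/.001]
        xy=xy+np.linalg.solve(J,ob-c0)
    return xy,A,st[b,4]
for i in range(4):
    p=cam("wrist"); print(fitpin(p), pose()[2].round(4))
print(rel([.541,-.3237,.30]))
```

```text
(array([ 0.48743968, -0.02676614]), 488.17497950745746, np.int32(425)) [ 0.486  -0.026   0.3824]
(array([ 0.48746854, -0.02680934]), 487.53281172551215, np.int32(424)) [ 0.4861 -0.0262  0.3825]
(array([ 0.48741058, -0.02681961]), 487.04366692877375, np.int32(422)) [ 0.4861 -0.0263  0.3826]
(array([ 0.48745413, -0.0267835 ]), 486.587247305084, np.int32(425)) [ 0.4861 -0.0265  0.3827]
[ 5.47 29.73  8.27]
```

```bash
python3 -m inch '0.5 4 0 0; 1.5 9 0 0; 2.5 14.5 0 0; 3.5 20 0 0; 4.5 25 0 0; 5.5 29 2 0; 5.5 29.7 5 0; 5.5 29.7 8 0'
python3 -m inch '0 0 0 0; 0 0 0 0'
python3 - <<'E'
from h import *
p=cam("wrist"); show(p,"w5.png"); h=hub(p,"blue",[.541,-.3237],.010,.054); print(h)
print(rel([h[0][0],h[0][1],.191]), pose()[1].round(3).tolist())
E
```

```text
time_s: 11.35
eef_pos: [0.5409, -0.3251, 0.3017]
tcp_rot: [0.0, 1.0, -0.001, 0.0]
contact_force: [0.3, 0.8, -0.6]
width: 0.0844
time_s: 11.6
eef_pos: [0.5414, -0.3242, 0.3039]
tcp_rot: [0.0, 1.0, -0.0, 0.001]
contact_force: [0.5, -0.3, -0.5]
width: 0.0851
(array([ 0.54006519, -0.3229637 ]), np.float64(0.9076369452219112))
[-0.17 -0.15 11.35] [[1.0, -0.0, 0.002], [-0.0, -1.0, -0.002], [0.002, 0.002, -1.0]]
```

View pics/w5.png

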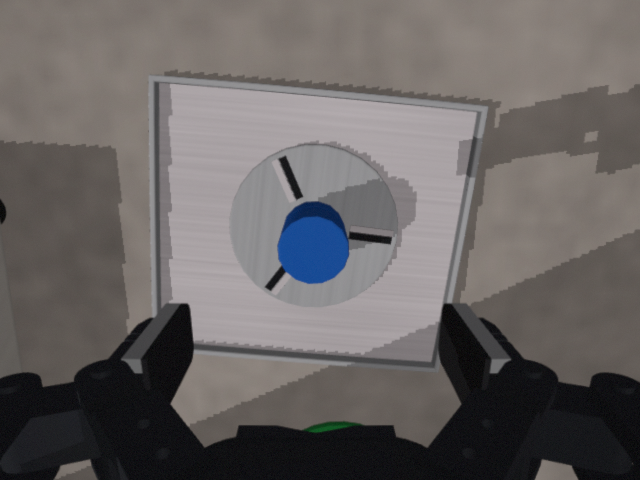

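The blue hub (313,243) is centred between the fingers. Descending and gripping.

```bash
python3 -m inch '-0.1 -0.1 3 0; -0.1 -0.1 6 0; -0.1 -0.1 9 0; -0.1 -0.1 10.8 0; -0.1 -0.1 11.3 0; -0.1 -0.1 11.3 0; -0.1 -0.1 11.3 0'
python3 -m inch '0 0 0 0; 0 0 0 0;0 0 0 0;0 0 0 0;0 0 0 0;0 0 0 0' 2 60
python3 -m inch '0 0 -1 0; 0 0 -3 0;0 0 -7 0;0 0 -11 0;0 0 -14 0;0 0 -14 0'
python3 - <<'E'
from h import *
p=cam("wrist"); show(p,"w6.png")
print(rel([.4875,-.0268,.33]))
E
```

```text
time_s: 12.52
eef_pos: [0.5405, -0.3236, 0.1911]
tcp_rot: [0.001, 1.0, -0.0, 0.001]
contact_force: [0.1, -0.3, 0.5]
width: 0.0852
time_s: 13.28
eef_pos: [0.5401, -0.3233, 0.1902]
tcp_rot: [0.0, 1.0, -0.0, 0.0]
contact_force: [-0.7, 1.7, 5.4]
width: 0.0386
time_s: 14.02
eef_pos: [0.5407, -0.3238, 0.3339]
tcp_rot: [0.002, 1.0, -0.0, 0.003]
contact_force: [0.1, 0.2, -3.6]
width: 0.0389
[ -5.27 -29.65   0.05]
```

View pics/w6.png

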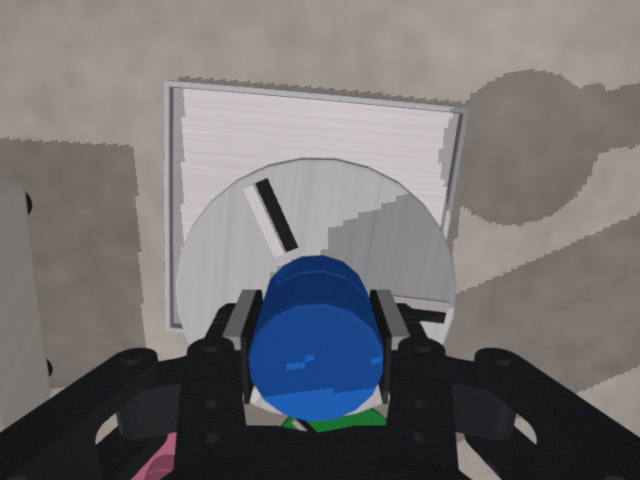

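The clean disc sits in the hand as the used one did (hub bottom at row 420, plate edge at row 158), level and on the TCP axis. Moving over the pin.

```bash
python3 -m inch '-0.5 -3 0 0; -1.5 -8 0 0; -2.5 -13.5 0 0; -3.5 -19 0 0; -4.5 -24 0 0; -5.2 -28 0 0; -5.3 -29.6 0 0; -5.3 -29.6 0 0'
python3 -m inch '0 0 0 0; 0 0 0 0; 0 0 0 0'
python3 - <<'E'
from h import *
P=[]
for i in range(4):
    P.append(pose()[2]); p=cam("wrist")
print(np.round(P,4).tolist(), manip.observe()["contact_force"], pose()[1].round(3).tolist())
t=np.mean(P,0); print((np.array([.4877,-.0269,.295])-t)*[100,-100,-100])
E
```

```text
time_s: 15.08
eef_pos: [0.4868, -0.0266, 0.3287]
tcp_rot: [-0.0, 1.0, 0.001, -0.001]
contact_force: [-0.9, -0.1, -3.3]
width: 0.039
time_s: 15.45
eef_pos: [0.4872, -0.028, 0.3296]
tcp_rot: [0.0, 1.0, -0.001, -0.0]
contact_force: [0.4, -0.4, -1.9]
width: 0.0388
[[0.4872, -0.028, 0.3296], [0.4872, -0.0278, 0.3296], [0.4872, -0.0277, 0.3296], [0.4871, -0.0275, 0.3297]] [-0.50605346  0.90756606 -2.17162664] [[1.0, -0.001, 0.0], [-0.001, -1.0, -0.0], [0.0, 0.0, -1.0]]
[ 0.0522552  -0.08419253  3.46437887]
```

```bash
python3 -m inch '0.1 -0.1 1 0; 0.1 -0.1 2 0; 0.1 -0.1 3 0; 0.1 -0.1 3.6 0; 0.1 -0.1 3.8 0; 0.1 -0.1 3.9 0; 0.1 -0.1 3.9 0'
python3 -m inch '0 0 0.15 0; 0 0 0.3 0; 0 0 0.3 0'
```

```text
time_s: 16.52
eef_pos: [0.4882, -0.0262, 0.291]
tcp_rot: [0.0, 1.0, -0.0, 0.0]
contact_force: [0.5, 0.0, -2.8]
width: 0.0388
time_s: 16.9
eef_pos: [0.488, -0.0261, 0.2876]
tcp_rot: [-0.0, 1.0, -0.0, -0.0]
contact_force: [0.6, -0.2, -3.7]
width: 0.0386
```

```bash
python3 -m inch '0 0 0.2 0; 0 0 0.4 0; 0 0 0.4 0'
python3 -m inch '0 0 0.2 0; 0 0 0.4 0; 0 0 0.4 0'
```

```text
time_s: 17.27
eef_pos: [0.488, -0.0261, 0.2834]
tcp_rot: [-0.0, 1.0, -0.0, -0.0]
contact_force: [-0.3, -0.7, -3.0]
width: 0.0387
time_s: 17.65
eef_pos: [0.488, -0.0261, 0.2794]
tcp_rot: [-0.0, 1.0, -0.0, -0.0]
contact_force: [-0.4, -1.0, -3.2]
width: 0.0389
```

```bash
python3 -m inch '0 0 0.2 0; 0 0 0.4 0; 0 0 0.4 0; 0 0 0.4 0'
python3 -m inch '0 0 0.2 0; 0 0 0.3 0; 0 0 0.3 0; 0 0 0.3 0'
python3 -m inch '0 0 0.2 0; 0 0 0.3 0; 0 0 0.3 0; 0 0 0.3 0'
```

```text
time_s: 18.15
eef_pos: [0.4881, -0.0262, 0.276]
tcp_rot: [0.0, 1.0, -0.0, 0.0]
contact_force: [-3.3, -0.7, 3.0]
width: 0.0387
time_s: 18.65
eef_pos: [0.4881, -0.0262, 0.273]
tcp_rot: [0.0, 1.0, -0.0, 0.0]
contact_force: [-4.7, -1.8, 6.2]
width: 0.0387
time_s: 19.15
eef_pos: [0.4882, -0.0262, 0.2703]
tcp_rot: [0.0, 1.0, -0.0, 0.0]
contact_force: [-5.2, -0.9, 6.5]
width: 0.0389
```

```bash
python3 -m inch '-0.05 0 0 0; -0.05 0 0.1 0; -0.05 0 0.1 0; -0.05 0 0.1 0'
python3 -m inch '-0.03 0 0.1 0; -0.03 0 0.1 0; -0.03 0 0.1 0'
python3 -m inch '0 0 0.1 0; 0 0 0.1 0; 0 0 0.1 0'
```

```text
time_s: 19.65
eef_pos: [0.488, -0.0262, 0.2695]
tcp_rot: [0.0, 1.0, -0.0, 0.001]
contact_force: [-3.0, 1.3, 7.1]
width: 0.0388
time_s: 20.02
eef_pos: [0.4879, -0.0262, 0.2687]
tcp_rot: [0.0, 1.0, -0.0, 0.001]
contact_force: [-3.3, -0.1, 8.4]
width: 0.0389
time_s: 20.4
eef_pos: [0.4879, -0.0262, 0.2682]
tcp_rot: [0.0, 1.0, -0.0, 0.001]
contact_force: [-6.3, -0.3, 13.4]
width: 0.0392
```

The force rose sharply to 13 N at TCP z 0.268, so the seat is on its stop. I'll add a small margin and verify.

```bash
python3 -m inch '-0.03 0 0.05 0; -0.03 0 0.05 0; -0.03 0 0.05 0; -0.03 0 0.05 0'
python3 - <<'E'
from h import *
for n in ("scene","top"):
    p=cam(n); print(n,hub(p,"red",[.486,.332],.011,.055)); show(p,n+"9.png")
    if n=="scene": show(p,"scene9c.png",(220,160,380,320,4))
    for q in ["cup","jar","bowl"]:
        for r in manip.recognise(p,q)[:1]: print(q,np.round(r["xyz"],3))
p=cam("wrist"); show(p,"w9.png"); s=manip.observe(); print(s["time_s"],s["contact_force"],s["eef_pos"],s["width"],s["torque"])
E
```

```text
time_s: 20.9
eef_pos: [0.4878, -0.0262, 0.2681]
tcp_rot: [0.0, 1.0, -0.0, 0.001]
contact_force: [-4.6, 0.0, 15.7]
width: 0.039
scene (array([0.48612695, 0.33248828]), np.float64(0.805439330543933))
cup [0.759 0.067 0.049]
jar [ 0.77  -0.105  0.091]
bowl [0.273 0.283 0.022]
top (array([0.48782747, 0.33099387]), np.float64(0.8645533141210374))
cup [0.786 0.067 0.048]
bowl [0.287 0.284 0.021]
21.35 [-6.05100144  1.1863871  15.84741308] [ 0.48779248 -0.02616956  0.26813505] 0.03868292057346261 [0.19322019 1.0407522  0.03900442]
```

View pics/scene9.png

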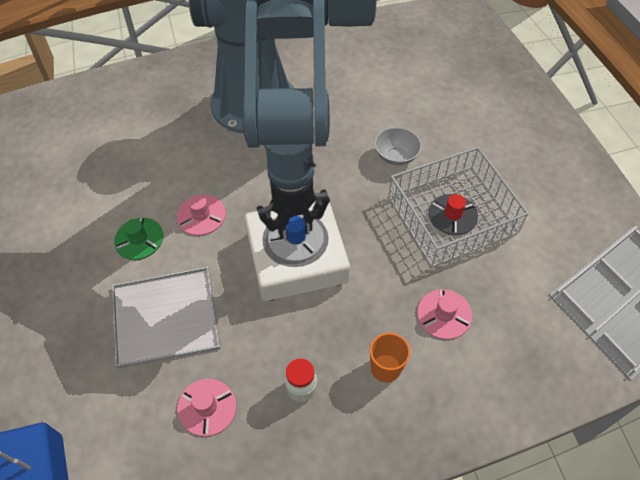

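View pics/scene9c.png

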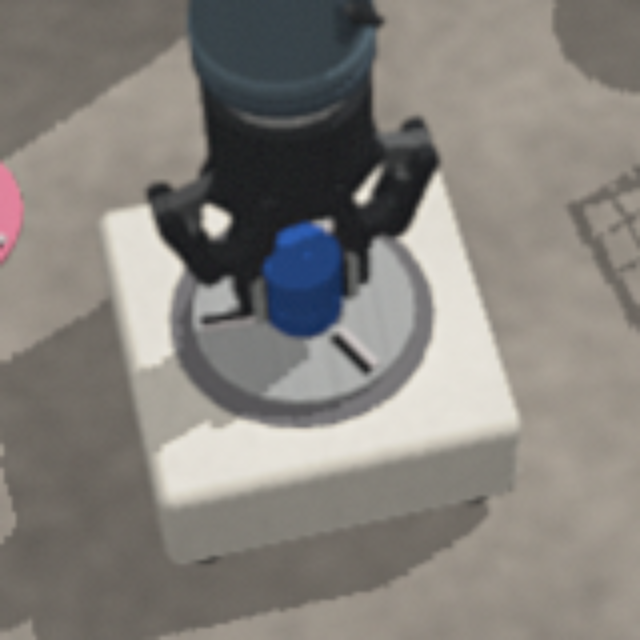

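View pics/w9.png

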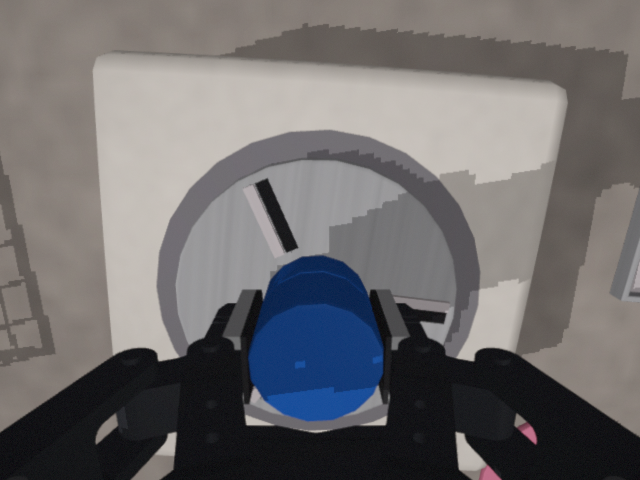

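The clean disc sits concentric in the machine's recess (plate centre near (318,300)). The hub is at the same place in the hand as before pressing, so the disc has not slipped. The used disc lies in the basket at (455,212), and the cup, jar and bowl look untouched. Handing in.

```bash
python3 -c "
from rig import manip
print(manip.finish_job()); s=manip.observe(); print(s['time_s'],s['contact_force'],s['eef_pos'],s['width'])"
```

```text
the job is handed in; nothing more can be done
None
the job is handed in; nothing more can be done
```

The job is handed in at about 21.4 s of the 64 s allowed; no verdict was reported. The used disc is in the wash basket, and the arm is still holding the clean disc pressed down over the drive pin.

- **Used disc:** it lies flat near the middle of the basket, at about (0.486, 0.332), and the fingers have let go of it.
- **Clean disc:** it went over the pin on the first descent, so no sliding search was needed. I pressed it about 8 mm below first contact. The force then rose sharply to about 16 N, which I take as the seat reaching its stop. The gripper still holds the hub at 60 N, and the wrist view shows no slip in the hand.
- **Cup, jar and bowl:** the cup and bowl were found again within 5 mm of their starting places. The jar was found unmoved in the scene camera, but the network did not find it in the last top picture.

**Not fully clean:** a sideways force of about 5 N in -x remained while pressing. It suggests the disc sits against one side of the pin, which the 1.5 mm socket clearance allows. I did not measure its offset or tilt directly; I judged both from the pictures and the arm's pose.

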